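# Put the press dies and gauge away in the keyed tooling drawer

### The job

Put the arbor-press tooling away: pull the grey tooling drawer right out, set every steel die on the bench upright and fully home in a D-shaped pocket of its own (it only drops in when its flat faces the drawer front), and move the flat setting gauge from its bench block into the narrow slot of the drawer, edgewise and all the way down. Then push the drawer fully shut with everything inside and let go; do not disturb the mug, the tape roll or the penlight.

Things in the scene. Friction and masses are not known exactly. Their poses are not given: they have to be found in the camera images.
- die0: Steel press die, up to three alike (one may be absent). Foot: upright D-shaped block 30 mm tall, a 56 mm circle with one flat, 19 mm from its centre on the -x side; lowest 3 mm bevelled 2.5 mm inward. On it a dark bar grip, centred: 40 mm along x, 22 mm thick along y, from 30 to 62 mm height. Origin: circle's centre on the underside; z up. 0.4 kg
- die1: As die0. Dies start upright on the table, left or right of the drawer, their flats facing roughly towards the robot (yaw within 1.2 rad either way)
- die2: As die0
- pocket0 (a point): Left-hand (seen from the robot) of three D-shaped pockets in the drawer's wooden deck. Site: centre of the D's circle on the pocket's floor; x to the drawer's back, z up. 18 mm deep, 1.6 mm play round a die's foot; flat on its -x side, towards the drawer's front. A die enters only with its x axis within about 0.1 rad of the pocket's; any die fits any pocket. Home: die origin at the point
- pocket1 (a point): Middle pocket, as pocket0, 80 mm to its right
- pocket2 (a point): Right-hand pocket, as pocket0, 160 mm to its right
- gauge: Flat steel plate standing on its long edge: 100 mm along x, 6 mm thick along y, 50 mm tall, lowest 3 mm bevelled; black grip along its top 60 mm long, 14 mm thick, from 42 to 62 mm height. Origin: middle of the lower edge; z up. 0.2 kg. Starts in the bench block's slot, origin 12 mm above the table, loose: it may lean up to 0.15 rad. Either end may point forward
- gauge_block: Fixed wooden bench block left of the drawer, 130 x 52 x 32 mm (x, y, z), with a slot 106 x 9 mm along x, 20 mm deep, that holds the gauge at the start. Origin: centre of its underside
- gauge_slot (a point): Narrow slot in the deck, right of the pockets (75 mm right of pocket2), running front to back: 106 mm along x, 9 mm wide along y, 18 mm deep. Site: centre of the slot on its floor; x to the drawer's back, z up. Home: gauge origin at the point
- drawer_handle (a point): Middle of the drawer's handle, a level steel bar 10 mm thick, 120 mm long along y, 55 mm in front of the front panel, 86 mm above the table, free above and below. x points into the housing (the drawer opens along -x), y to the left
- drawer (a joint): How far the drawer is out, m: 0 shut, 0.17 at the stop; starts 0 to 0.03. Slides at about 3 N plus drag and stays where left. Front panel 340 mm wide, top 94 mm above the table; pockets' centres 70 mm and slot's centre 85 mm behind its front face; their floors 18 mm, deck's top 36 mm above the table
- drawer_unit: Fixed grey steel housing of the drawer, 344 mm wide, 200 mm deep, 101 mm tall. Origin: on the table below the middle of its front edge; x to the back, y left. Its opening is 91 mm high: a die or gauge that is not home (up to 18 mm too high) catches on it
- mug: Grey-blue mug, 80 mm diameter, 94 mm tall, bystander, near the robot to the right. Origin: centre of its underside
- masking_roll: Roll of masking tape lying flat, 104 mm diameter, 25 mm tall, bystander, to the right of the housing. Origin: centre of its underside
- penlight: Black pen light, 125 mm long, 15 mm thick, bystander, lying between the robot and the drawer. Origin: centre of its underside
Not all that is in view belongs to the job. What is shaped like the gauge but orange is not meant. What is shaped like the die0 but white is not meant.

How it is judged:
On the way, in this order (a step that is already met when the one before it is completed fails the run):
1. the drawer is pulled out (value of joint drawer above 0.14 m), for 0.2 s.
2. every die is home in a pocket and the gauge is home in its slot (((horizontal distance between die0 and pocket0 below 0.006 m and z of die0 in the frame of pocket0 below 0.004 m and angle between the x axis of die0 and the x axis of pocket0, either way round below 0.15 rad and angle between die0's own z axis and vertical below 0.1 rad) or (horizontal distance between die0 and pocket1 below 0.006 m and z of die0 in the frame of pocket1 below 0.004 m and angle between the x axis of die0 and the x axis of pocket1, either way round below 0.15 rad and angle between die0's own z axis and vertical below 0.1 rad) or (horizontal distance between die0 and pocket2 below 0.006 m and z of die0 in the frame of pocket2 below 0.004 m and angle between the x axis of die0 and the x axis of pocket2, either way round below 0.15 rad and angle between die0's own z axis and vertical below 0.1 rad)) and ((horizontal distance between die1 and pocket0 below 0.006 m and z of die1 in the frame of pocket0 below 0.004 m and angle between the x axis of die1 and the x axis of pocket0, either way round below 0.15 rad and angle between die1's own z axis and vertical below 0.1 rad) or (horizontal distance between die1 and pocket1 below 0.006 m and z of die1 in the frame of pocket1 below 0.004 m and angle between the x axis of die1 and the x axis of pocket1, either way round below 0.15 rad and angle between die1's own z axis and vertical below 0.1 rad) or (horizontal distance between die1 and pocket2 below 0.006 m and z of die1 in the frame of pocket2 below 0.004 m and angle between the x axis of die1 and the x axis of pocket2, either way round below 0.15 rad and angle between die1's own z axis and vertical below 0.1 rad)) and ((horizontal distance between die2 and pocket0 below 0.006 m and z of die2 in the frame of pocket0 below 0.004 m and angle between the x axis of die2 and the x axis of pocket0, either way round below 0.15 rad and angle between die2's own z axis and vertical below 0.1 rad) or (horizontal distance between die2 and pocket1 below 0.006 m and z of die2 in the frame of pocket1 below 0.004 m and angle between the x axis of die2 and the x axis of pocket1, either way round below 0.15 rad and angle between die2's own z axis and vertical below 0.1 rad) or (horizontal distance between die2 and pocket2 below 0.006 m and z of die2 in the frame of pocket2 below 0.004 m and angle between the x axis of die2 and the x axis of pocket2, either way round below 0.15 rad and angle between die2's own z axis and vertical below 0.1 rad)) and horizontal distance between gauge and gauge_slot below 0.008 m and z of gauge in the frame of gauge_slot below 0.004 m and angle between the x axis of gauge and the x axis of gauge_slot, either way round below 0.15 rad and angle between gauge's own z axis and vertical below 0.25 rad), for 0.2 s.
At the end, for the whole second after the job is handed in: Drawer shut within 8 mm. Each die present: within 6 mm of a pocket's centre, underside under 4 mm above its floor, turned within 0.15 rad, upright within 0.1. Gauge: within 8 mm of the slot's centre, under 4 mm above its floor, along it within 0.15 rad, upright within 0.25. All at rest (all of step 2 and value of joint drawer below 0.008 m and linear speed of each of die0, die1, die2, gauge below 0.02 m/s); the robot touches nothing.
It fails at once if the mug is pushed more than 30 mm (distance of mug from where it was at the start of the episode above 0.03 m).
It fails at once if the tape roll is pushed more than 30 mm (distance of masking_roll from where it was at the start of the episode above 0.03 m).
It fails at once if the penlight is pushed more than 30 mm (distance of penlight from where it was at the start of the episode above 0.03 m).
Of die0, die1, die2 only 2 to 3 are there at a start; the rules pass over those that are not, and their reading is None.
At some moment in a run one of die0, die1, die2 may be knocked a few centimetres aside while the robot is not near it.
It also fails if it takes over 208 s, if anything falls off the work surface, if the arm or the gripper's body presses on something with over 40 N, if the wrist force passes 120 N, or if a joint passes its speed limit or range.

### The arm

A 7-joint arm with a two-finger parallel gripper is mounted at the origin on the work surface; the furniture and walls round the work are solid. World frame = base frame: x ahead of the robot, y to its left, z up, the work surface at z = 0. Lengths are in m, angles in rad, forces in N, time in s.
With the tool pointing down it reaches from about 0.425 to 0.975 m from the base axis. Payload 16.7 kg.
Tool frame: the origin (TCP) lies on the centre line of the jaws, within the pads' length; the fingertips stand 25 mm ahead of it and the grasp point (between the pads) lies 6 mm ahead of it (arm.tip_reach is the distance from the TCP to the fingertips, in m); z points along the fingers, y is the line along which they close (so a half turn about z gives the same grasp; the last joint's range is limited). The gripper opens to 85 mm and grips with 20 to 120 N. Pads are 22 mm wide; open, the fingers measure 114 mm over their backs; the gripper's body (76 mm by 85 mm) begins 54 mm behind the grasp point. The pads swing forward as they close: fully open they stand 13 mm farther back than shut.
Start: joints at [0.983, 0.426, 0.074, 1.606, -0.034, 1.111, -0.067], TCP at [0.287, -0.611, 0.256] pointing down, gripper open.
Joint ranges: [-2.85, 2.85], [-0.5, 2.14], [-1.23, 1.37], [0.21, 2.46], [-1.02, 4.16], [0.16, 2.05], [-2.73, 2.73]. Speed limits (rad/s): [1.89, 1.89, 2.39, 2.39, 3.01, 3.01, 3.01].

### API

Orientations are given as [roll, pitch, yaw] about the fixed x, y, z axes, in that order (R = Rz(yaw) Ry(pitch) Rx(roll)).
In Python, from bench import readout, viewer, order, arm gives the robot as it stands.
- The arm moves only by the tool step_arm, never from a script. Its argument "series" is text: rows parted by semicolons, each of 4 numbers parted by spaces: the shift along the tool's x, y, z scaled (see below), then the turn about the tool's z scaled (see below). A call has 1 to 20 rows; each row shifts and turns the commanded pose from where the row before left it, along the tool's axes as they then stand; what a row does not reach is not made up. The controller multiplies each number of a shift by 0.04 m and each number of a turn by 0.1 rad. A row lasts 1/12 s, in which the tool goes at most 41.7 mm and 7.16 degrees, less where a joint would pass 70% of its speed; a pose out of reach is approached as far as the arm can. A call with a number of a shift or a turn outside -1 to 1 is refused whole. A call with a gripper value outside its range is refused whole. "hand" is the opening, from 0 (shut) to 1 (fully open), set as the call begins (left out, the last holds). The fingers move at their own pace and stop on an object; "grip_force" is the grip in N (left out, the last holds). Time passes only in rows, so rows that do not move let the fingers close. It gives the time, the measured TCP pose, the force, the opening and the grip force at its end, in the units of the state.
- readout.get_state(): the state, without advancing time (a new reading comes with each control period).
- viewer.get_image(name): name is "scene" or "top"; returns a dict with "image" (384x512x3 uint8, red, green, blue), "fovy" (degrees; the focal length in pixels is half the picture's height over the tangent of half this angle, whatever the lens; pixels are square), "cx", "cy" (the principal point, pixels), "eye" and "attitude" of the camera in the world. Camera axes: x right, y up, looking along -z (the intrinsics and any distortion apply to the point x, -y, -z); pixel columns grow to the right and rows downward; lengths in m; the calibration is good to about 2 mm. A picture is of the moment at which its call begins. There is no depth.
- order.finish_job(): hands the job in; it is judged then, once.
The state is a dict: "time_s": time; "joints": joint angles; "qvel": joint speeds; "joint_efforts": joint torques, N m; "tcp_pos": TCP position; "eef_rot": TCP orientation; "ft_force": force on the tool from outside, world axes, zero at the start; "moment": the same for the moment, N m; "opening": finger opening in m; "gripper_force": force on a finger pad.
Only numpy, scipy, OpenCV 4.12 (cv2) and the standard library are available. Lean on these libraries where they do the work, as an engineer would, in place of code of your own. Each camera call takes 0.05 s, during which the arm holds its last target. There are 200 camera calls.

## Working session

There is one attempt and no reset: what is moved stays moved. The work goes in short steps, Python scripts to look and compute and a tool call to move; the robot and the scene stay as the last step left them, time stands still between calls to the robot, and variables do not carry over. Pictures are saved under pics/ and viewed, at most 14 in all, crops included, and the job is handed in when it is done.

Besides the shell and the picture viewer there is one more tool, called after "Call:" as name(argument=value, ...) on one line, values as JSON. step_arm: Moves the arm, as the interface text tells. Its arguments: {"type":"object","properties":{"series":{"type":"string"},"hand":{"type":"number"},"grip_force":{"type":"number"}},"required":["series"]}

```bash
ls; mkdir -p pics
cat > look.py <<'E'
from bench import readout, viewer
import cv2,sys
for n in ("scene","top"):
    d=viewer.get_image(n)
    cv2.imwrite(f"pics/{n}_{sys.argv[1]}.png",cv2.cvtColor(d["image"],cv2.COLOR_RGB2BGR))
    print(n,{k:v for k,v in d.items() if k!="image"})
print(readout.get_state())
E
python3 look.py 0; python3 -c "
import cv2,numpy as np
a=cv2.imread('pics/scene_0.png');b=cv2.imread('pics/top_0.png')
print(a.shape)"
```

```text
pics
scene {'fovy': 47.49228107695634, 'cx': 248.39388849415766, 'cy': 192.09954645292547, 'eye': array([0.14325782, 0.86225778, 1.05304048]), 'attitude': array([ 0.76882154,  0.01097214, -2.68576764])}
top {'fovy': 57.83284866731286, 'cx': 258.58136596019125, 'cy': 200.0750858560075, 'eye': array([0.44682437, 0.02029486, 1.21864763]), 'attitude': array([ 0.09037833,  0.00889239, -1.59361822])}
{'time_s': 0.1, 'joints': array([ 0.98248034,  0.42666474,  0.07387731,  1.60655475, -0.03413373,
        1.11081572, -0.06711713]), 'qvel': array([-0.000306  , -0.00179186, -0.00022282, -0.00241848, -0.00131788,
       -0.00087053,  0.00050183]), 'joint_efforts': array([ 8.41092289e-03, -9.51524949e+01,  3.77105668e+00, -4.64401889e+01,
        1.95336691e-02,  6.55010896e-03,  1.54058521e-04]), 'tcp_pos': array([ 0.2866089 , -0.61074261,  0.2556793 ]), 'eef_rot': array([-3.14041172e+00,  6.26518732e-05,  4.38729786e-01]), 'ft_force': array([ 0.03278022, -0.07801865, -0.37203938]), 'moment': array([-0.05505223,  0.01164017,  0.03309269]), 'gripper_force': 0.0, 'opening': 0.0854622023731661}
(384, 512, 3)
```

View pics/top_0.png

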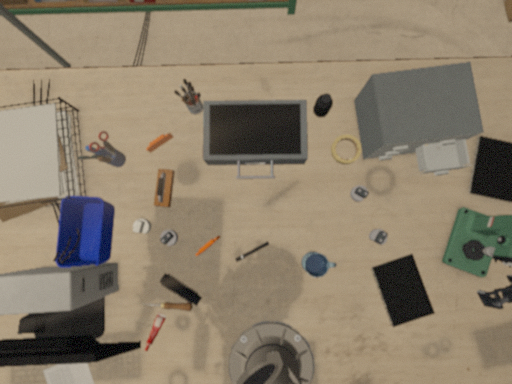

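View pics/scene_0.png

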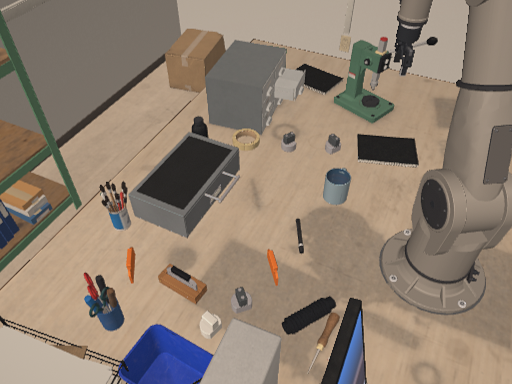

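Candidates: dies in top at (168,238), (360,193), (378,236), with the white look-alike at (141,227). Gauge in the brown block at (164,188), with orange look-alikes at (160,142) and (207,245). Handle at (255,178), mug (317,264), penlight (252,252), roll (346,150). I'll check with enlarged crops.

```bash
cat > h.py <<'E'
import numpy as np,cv2
from scipy.spatial.transform import Rotation as R
from bench import readout, viewer
def cam(n):
    d=viewer.get_image(n); d["f"]=192/np.tan(np.radians(d["fovy"]/2)); d["R"]=R.from_euler("xyz",d["attitude"]).as_matrix()
    d["bgr"]=cv2.cvtColor(d["image"],cv2.COLOR_RGB2BGR); return d
def on(d,px,z):
    r=d["R"]@np.array([(px[0]-d["cx"])/d["f"],-(px[1]-d["cy"])/d["f"],-1]); return d["eye"]+r*(z-d["eye"][2])/r[2]
def proj(d,p):
    q=d["R"].T@(np.array(p)-d["eye"]); return np.array([d["cx"]-d["f"]*q[0]/q[2],d["cy"]+d["f"]*q[1]/q[2]])
def two(d1,p1,d2,p2):
    r=[d["R"]@np.array([(p[0]-d["cx"])/d["f"],-(p[1]-d["cy"])/d["f"],-1]) for d,p in((d1,p1),(d2,p2))]
    s=np.linalg.lstsq(np.c_[r[0],-r[1]],d2["eye"]-d1["eye"],rcond=None)[0]
    a=d1["eye"]+s[0]*r[0];b=d2["eye"]+s[1]*r[1]; return (a+b)/2,np.linalg.norm(a-b)
def crop(im,x,y,w,h,k): return cv2.resize(im[y:y+h,x:x+w],None,fx=k,fy=k,interpolation=cv2.INTER_CUBIC)
E
python3 - <<'E'
from h import *
t=cam("top");s=cam("scene")
T=t["bgr"];S=s["bgr"]
a=[crop(T,x,y,32,32,6) for x,y in((152,222),(344,177),(362,220),(148,172))]
b=[crop(S,x,y,32,32,6) for x,y in((225,284),(273,126),(317,128),(167,260))]
m=np.vstack([np.hstack(a),np.hstack(b)]);print(m.shape);cv2.imwrite("pics/c1.png",m)
# check: circle/handle etc
for n,p,z in(("dieA",(168,236),.062),("dieB",(360,192),.062),("dieC",(378,235),.062),("gauge",(163,185),.074),("h",(255,178),.086),("mug",(317,264),.094),("pen",(252,252),.015),("roll",(346,150),.025),("fr L",(204,160),.101),("fr R",(306,160),.101),("baseL",(230,350),0)):
    print(n,on(t,p,z).round(3),proj(s,on(t,p,z)).round(1))
E
```

```text
(384, 768, 3)
dieA [0.439 0.331 0.062] [240.2 289.4]
dieB [ 0.571 -0.311  0.062] [288.1 135.4]
dieC [ 0.427 -0.363  0.062] [331. 138.]
gauge [0.609 0.345 0.074] [181.5 267.1]
h [0.623 0.038 0.086] [230.  188.6]
mug [ 0.34  -0.154  0.094] [337.3 175.3]
pen [0.378 0.055 0.015] [300.  233.6]
roll [ 0.723 -0.28   0.025] [246.6 137. ]
fr L [0.684 0.203 0.101] [184.5 215.3]
fr R [ 0.676 -0.13   0.101] [239.1 148.6]
baseL [0.049 0.137 0.   ] [402.2 299.9]
```

View pics/c1.png

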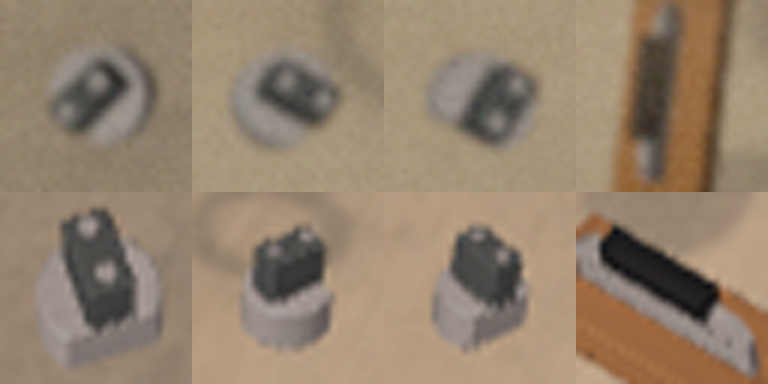

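The crops show three dark-grip steel dies with their screw dots, and the gauge with its black grip in the block. The choice is confirmed. Next: screw-based poses, and a crop of the drawer.

Run:
```python
from h import *
t=cam("top");s=cam("scene")
u=lambda o,x,y:(o[0]+(x+.5)/6-.5,o[1]+(y+.5)/6-.5)
D={"A":((152,222),[(100,77),(66,105)],(225,284),[(90,33),(107,78)]),
"B":((344,177),[(93,82),(129,97)],(273,126),[(113,43),(84,57)]),
"C":((362,220),[(131,83),(109,115)],(317,128),[(131,60),(97,44)])}
for k,(o,p,o2,q) in D.items():
    for tag,qq in(("",q),("sw",q[::-1])):
        P=[two(t,u(o,*a),s,u(o2,*b)) for a,b in zip(p,qq)]
        d=P[0][0]-P[1][0];print(k,tag,[(x.round(3),round(e,4)) for x,e in P],"mid",((P[0][0]+P[1][0])/2).round(4),"len",np.linalg.norm(d).round(3),"yaw",np.arctan2(d[1],d[0]).round(3))
    z=[on(t,u(o,*a),.062) for a in p];d=z[0]-z[1];print("  plane",((z[0]+z[1])/2).round(4),np.linalg.norm(d).round(3),np.arctan2(d[1],d[0]).round(3))
a=crop(t["bgr"],195,90,125,100,4);b=crop(s["bgr"],125,125,125,110,4)
b=cv2.resize(b,(400,352));a=cv2.resize(a,(400,320));m=np.zeros((352,800,3),np.uint8);m[:320,:400]=a;m[:,400:]=b
cv2.imwrite("pics/c2.png",m)
```

```text
A  [(array([0.443, 0.331, 0.06 ]), np.float64(0.0028)), (array([0.427, 0.348, 0.062]), np.float64(0.0051))] mid [0.4352 0.3395 0.061 ] len 0.024 yaw -0.84
A sw [(array([0.439, 0.336, 0.035]), np.float64(0.0127)), (array([0.432, 0.343, 0.086]), np.float64(0.0044))] mid [0.4352 0.3395 0.0605] len 0.052 yaw -0.875
  plane [0.437 0.34  0.062] 0.024 -0.899
B  [(array([ 0.567, -0.306,  0.08 ]), np.float64(0.0174)), (array([ 0.576, -0.33 ,  0.048]), np.float64(0.0143))] mid [ 0.5714 -0.3177  0.0641] len 0.041 yaw 1.955
B sw [(array([ 0.576, -0.308,  0.064]), np.float64(0.0009)), (array([ 0.567, -0.328,  0.064]), np.float64(0.0027))] mid [ 0.5714 -0.3178  0.0639] len 0.022 yaw 1.118
  plane [ 0.5724 -0.3181  0.062 ] 0.021 1.145
C  [(array([ 0.419, -0.391,  0.046]), np.float64(0.0251)), (array([ 0.418, -0.361,  0.081]), np.float64(0.0072))] mid [ 0.4188 -0.376   0.0633] len 0.046 yaw -1.532
C sw [(array([ 0.429, -0.383,  0.061]), np.float64(0.0048)), (array([ 0.409, -0.369,  0.065]), np.float64(0.0126))] mid [ 0.4189 -0.376   0.0632] len 0.025 yaw -0.566
  plane [ 0.423  -0.3749  0.062 ] 0.022 -0.647
```

View pics/c2.png

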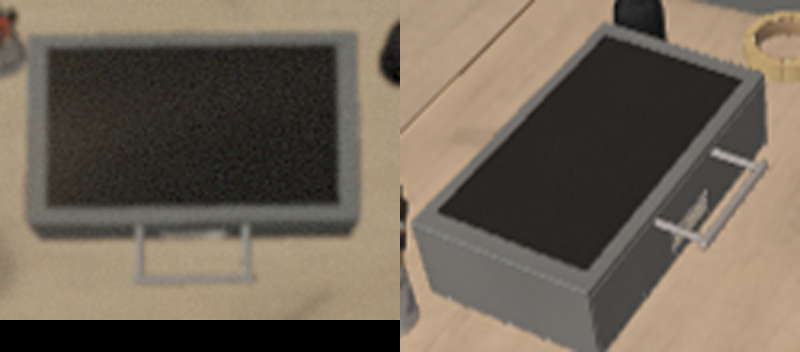

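Crop shows handle bar ends at top px (238,177.5), (273,178) and the housing top corners. I'll compute the drawer frame.

Run:
```python
from h import *
t=cam("top");s=cam("scene")
a=lambda x,y:(195+x/3.2-.35,90+y/3.2-.35)
b=lambda x,y:(125+(x-400)/3.2-.35,125+y/3.2-.35)
for n,p,q,z in(("hL",(139,279),(705,243),.086),("hR",(250,279),(765,168),.086),("FL",(28,222),(587,283),.101),("FR",(358,221),(765,75),.101),("BL",(31,35),(415,222),.101),("BR",(357,33),(606,26),.101)):
    P,e=two(t,a(*p),s,b(*q));print(n,P.round(4),e.round(4),"top",on(t,a(*p),z).round(4),"scene",on(s,b(*q),z).round(4))
# gauge grip/plate
S=s["bgr"];T=t["bgr"]
u=lambda o,x,y:(o[0]+(x+.5)/6-.5,o[1]+(y+.5)/6-.5)
# scene grip top face: far end & near end corners, crop coords
for n,p in(("farL",(604-576,234-192)),("farR",(620-576,225-192)),("nearL",(706-576,318-192)),("nearR",(720-576,295-192))):
    print(n,on(s,u((167,260),*p),.074).round(4))
for n,p in(("plate top far",(665-576,10)),("near",(652-576,180))): print(n,on(t,u((148,172),*p),.06).round(4))
for n,p in(("grip far",(655-576,37)),("near",(650-576,138))): print(n,on(t,u((148,172),*p),.074).round(4))
```

```text
hL [0.6283 0.0938 0.0831] 0.0005 top [0.6281 0.0938 0.086 ] scene [0.6266 0.0961 0.086 ]
hR [ 0.6243 -0.021   0.0838] 0.003 top [ 0.6253 -0.0204  0.086 ] scene [ 0.6217 -0.0194  0.086 ]
FL [0.686 0.204 0.11 ] 0.0015 top [0.6873 0.2052 0.101 ] scene [0.6921 0.1978 0.101 ]
FR [ 0.6794 -0.1318  0.1002] 0.0015 top [ 0.68   -0.1314  0.101 ] scene [ 0.6782 -0.1311  0.101 ]
BL [0.8845 0.2005 0.0976] 0.002 top [0.8841 0.2004 0.101 ] scene [0.8807 0.2028 0.101 ]
BR [ 0.88   -0.1387  0.0928] 0.0011 top [ 0.8774 -0.1374  0.101 ] scene [ 0.8731 -0.1302  0.101 ]
farL [0.6343 0.3556 0.074 ]
farR [0.6305 0.3484 0.074 ]
nearL [0.5701 0.3732 0.074 ]
nearR [0.5707 0.3605 0.074 ]
plate top far [0.6507 0.351  0.06  ]
near [0.5548 0.3581 0.06  ]
grip far [0.6332 0.3526 0.074 ]
near [0.5768 0.3552 0.074 ]
```

Handle ≈ (.6265, .037, .086), drawer yaw ≈ -0.022. The sizes check out: housing ~.337 wide (.344 expected), and handle height .083 (.086). Next I work out the move.

```bash
cat > go.py <<'E'
# go.py x y z yaw : turn units (about tool z), then shift in tool axes after the turn, in move units
import sys,numpy as np
from bench import readout
s=readout.get_state();x,y,z,w=map(float,sys.argv[1:5])
p=s["tcp_pos"];yw=s["eef_rot"][2]
d=(w-yw+np.pi/2)%np.pi-np.pi/2 if len(sys.argv)<6 else (w-yw+np.pi)%(2*np.pi)-np.pi
w2=yw+d;v=np.array([x,y,z])-p;c,q=np.cos(w2),np.sin(w2)
print("t",round(s["time_s"],1),"tcp",p.round(4),"rpy",s["eef_rot"].round(3),"j1,j7",s["joints"][[0,6]].round(2),"open",round(s["opening"],4),"F",s["ft_force"].round(1))
print("turn",round(-d/.1,2),"shift",(np.array([c*v[0]+q*v[1],q*v[0]-c*v[1],-v[2]])/.04).round(2))
E
python3 go.py .6265 .037 .20 1.549
```

```text
t 0.4 tcp [ 0.2867 -0.611   0.2562] rpy [-3.141 -0.     0.439] j1,j7 [ 0.98 -0.07] open 0.0856 F [-0.7 -0.1 -0.1]
turn -11.1 shift [16.38  8.14  1.41]
```

Call:
step_arm(series="0 0 0 -1; 0 0 0 -1; 0 0 0 -1; 0 0 0 -1; 0 0 0 -1; 0 0 0 -1; 0 0 0 -1; 0 0 0 -1; 0 0 0 -1; 0 0 0 -1; 0 0 0 -1; 0 0 0 -0.1; 0 0 0 0; 0 0 0 0", hand=0.45)

```text
time_s: 1.57
tcp_pos: [0.2866, -0.6111, 0.2563]
eef_rot: [3.142, -0.0, 1.545]
ft_force: [0.4, -0.5, 0.8]
opening: 0.0384
gripper_force: 0.0
```

Call:
step_arm(series="0.6 0.3 0 0;0.6 0.3 0 0;0.6 0.3 0 0;0.6 0.3 0 0;0.6 0.3 0 0;0.6 0.3 0 0;0.6 0.3 0 0;0.6 0.3 0 0;0.6 0.3 0 0;0.6 0.3 0 0;0.6 0.3 0 0;0.6 0.3 0 0;0.6 0.3 0 0;0.6 0.3 0 0;0.6 0.3 0 0;0.6 0.3 0 0;0.6 0.3 0 0;0.6 0.3 0 0;0.6 0.3 0 0;0.6 0.3 0 0")

```text
time_s: 3.23
tcp_pos: [0.5378, -0.1352, 0.2565]
eef_rot: [3.141, 0.0, 1.546]
ft_force: [0.2, -1.4, -0.1]
opening: 0.0383
gripper_force: 0.0
```

Call:
step_arm(series="0.6 0.3 0.2 0;0.6 0.3 0.2 0;0.6 0.3 0.2 0;0.6 0.3 0.2 0;0.6 0.3 0.2 0;0.6 0.3 0.2 0;0.6 0.3 0.2 0;0.1 0.04 0 0; 0 0 0 0;0 0 0 0; 0 0 0 0")

```text
time_s: 4.15
tcp_pos: [0.6265, 0.0323, 0.2006]
eef_rot: [3.141, 0.001, 1.546]
ft_force: [0.2, -0.1, 0.0]
opening: 0.038
gripper_force: 0.0
```

```bash
python3 go.py .6265 .037 .092 1.549
```

```text
t 4.2 tcp [0.6265 0.0323 0.2006] rpy [3.141e+00 1.000e-03 1.546e+00] j1,j7 [ 0.2  -0.37] open 0.038 F [ 0.2 -0.1  0. ]
turn -0.03 shift [ 0.12 -0.    2.72]
```

Call:
step_arm(series="0.1 0 0.3 0; 0 0 0.3 0;0 0 0.3 0;0 0 0.3 0;0 0 0.3 0;0 0 0.3 0;0 0 0.3 0;0 0 0.3 0;0 0 0.3 0;0 0 0 0;0 0 0 0")

```text
time_s: 5.07
tcp_pos: [0.6264, 0.0377, 0.0916]
eef_rot: [-3.14, -0.0, 1.549]
ft_force: [0.1, 0.3, 0.3]
opening: 0.0383
gripper_force: 0.0
```

Call:
step_arm(series="0 0 0 0;0 0 0 0;0 0 0 0;0 0 0 0;0 0 0 0;0 0 0 0;0 0 0 0", hand=0, grip_force=50)

```text
time_s: 5.65
tcp_pos: [0.6273, 0.0377, 0.0932]
eef_rot: [3.14, -0.0, 1.549]
ft_force: [0.3, -0.4, 7.5]
opening: 0.0083
gripper_force: 49.0
```

Call:
step_arm(series="0 -0.15 0 0;0 -0.25 0 0;0 -0.25 0 0;0 -0.25 0 0;0 -0.25 0 0;0 -0.25 0 0;0 -0.25 0 0;0 -0.25 0 0;0 -0.25 0 0;0 -0.25 0 0;0 -0.25 0 0;0 -0.25 0 0;0 -0.25 0 0;0 -0.25 0 0;0 -0.25 0 0;0 -0.2 0 0;0 -0.1 0 0;0 0 0 0;0 0 0 0")

```text
time_s: 7.23
tcp_pos: [0.4687, 0.0401, 0.0931]
eef_rot: [3.141, 0.001, 1.548]
ft_force: [-2.3, -6.5, 14.5]
opening: 0.0086
gripper_force: 50.8
```

```bash
python3 go.py .46 .037 .092 1.549
```

```text
t 7.2 tcp [0.4687 0.0401 0.0931] rpy [3.141e+00 1.000e-03 1.548e+00] j1,j7 [ 0.18 -0.5 ] open 0.0086 F [-2.3 -6.5 14.5]
turn -0.01 shift [-0.08 -0.22  0.03]
```

Call:
step_arm(series="0 -0.1 0 0;0 -0.1 0 0;0 -0.1 0 0;0 -0.05 0 0;0 0 0 0;0 0 0 0")

```text
time_s: 7.73
tcp_pos: [0.4593, 0.0403, 0.0934]
eef_rot: [3.133, -0.001, 1.547]
ft_force: [31.9, -11.2, -24.6]
opening: 0.0084
gripper_force: 49.2
```

At the stop. Release, lift straight up, and look.

Call:
step_arm(series="0 0.05 0 0;0 0 0 0;0 0 0 0;0 0 0 0;0 0 0 0", hand=0.45)

```text
time_s: 8.15
tcp_pos: [0.4564, 0.0414, 0.0923]
eef_rot: [-3.141, 0.0, 1.549]
ft_force: [0.3, -0.2, -0.3]
opening: 0.0384
gripper_force: 0.0
```

Call:
step_arm(series="0 0 -0.3 0;0 0 -0.5 0;0 0 -0.6 0;0 0 -0.6 0;0 0 -0.6 0;0 0 -0.6 0;0 0 -0.6 0;-0.7 0 0 0;-0.7 0 0 0;-0.7 0 0 0;-0.7 0 0 0;-0.7 0 0 0;-0.7 0 0 0;-0.7 0 0 0;-0.7 0 0 0;-0.7 0 0 0;-0.7 0 0 0;-0.5 0 0 0;0 0 0 0")

```text
time_s: 9.73
tcp_pos: [0.4491, -0.2624, 0.244]
eef_rot: [-3.141, 0.001, 1.544]
ft_force: [-0.3, 0.3, -0.4]
opening: 0.0382
gripper_force: 0.0
```

```bash
python3 - <<'E'
from h import *
t=cam("top");s=cam("scene")
a=crop(t["bgr"],195,135,120,115,4);b=crop(s["bgr"],130,120,150,140,4)
cv2.imwrite("pics/c3a.png",t["bgr"])
a=cv2.resize(a,(400,383));b=cv2.resize(b,(400,373));m=np.zeros((383,800,3),np.uint8);m[:383,:400]=a;m[:373,400:]=b
cv2.imwrite("pics/c3.png",m)
cv2.imwrite("pics/t3.png",t["bgr"]);cv2.imwrite("pics/s3.png",s["bgr"])
E
python3 go.py .572 -.318 .15 1.13
```

```text
t 9.8 tcp [ 0.4498 -0.2586  0.244 ] rpy [-3.141e+00 -1.000e-03  1.548e+00] j1,j7 [0.65 0.31] open 0.0384 F [ 0.8 -0.3  0.5]
turn 4.18 shift [-0.04  3.4   2.35]
```

View pics/c3.png

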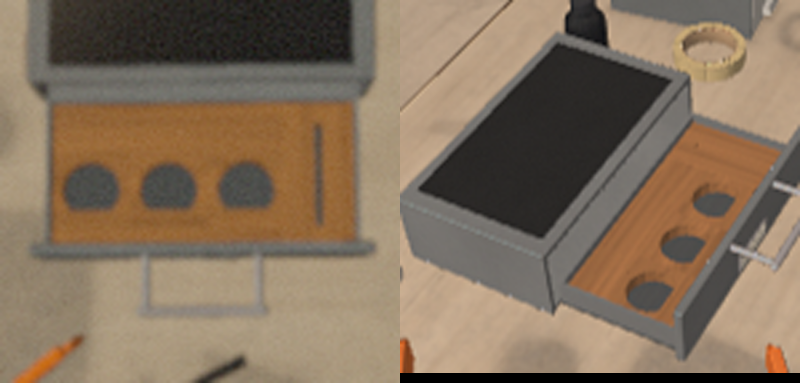

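The crop shows three D-pockets and the slot at the right. I measure them by mask at deck height.

```bash
cat > pk.py <<'E'
from h import *
def pockets(t,v=True):
    k=4;im=cv2.resize(t["bgr"][160:215,205:310],None,fx=k,fy=k,interpolation=cv2.INTER_CUBIC)
    S=cv2.GaussianBlur(cv2.cvtColor(im,cv2.COLOR_BGR2HSV)[:,:,1],(5,5),0)
    thr,m=cv2.threshold(S,0,255,cv2.THRESH_BINARY_INV+cv2.THRESH_OTSU)
    for c in cv2.findContours(m,cv2.RETR_LIST,cv2.CHAIN_APPROX_NONE)[0]:
        A=cv2.contourArea(c)
        if not 150<A<5000: continue
        P=np.array([on(t,(205+(x+.5)/k-.5,160+(y+.5)/k-.5),.036)[:2] for x,y in c[:,0]])*1000
        (cx,cy),(w,h),an=cv2.minAreaRect(P.astype(np.float32))
        e=cv2.minEnclosingCircle(P.astype(np.float32))
        print("area",A,"x",P[:,0].min().round(1),P[:,0].max().round(1),"y",P[:,1].min().round(1),P[:,1].max().round(1),"rect",np.round((cx,cy,w,h,an),1),"circ",np.round((*e[0],e[1]),1))
if __name__=="__main__":
    t=cam("top");pockets(t)
    s=t
E
python3 pk.py
```

```text
area 2795.0 x 565.0 610.4 y 46.2 101.3 rect [587.8  73.7  54.8  44.8  88.6] circ [584.4  73.6  28.1]
area 2849.5 x 566.1 613.0 y 125.1 180.1 rect [589.7 152.5  55.   46.6  88.6] circ [585.4 152.6  28.5]
area 2841.5 x 564.0 610.1 y -34.1 22.4 rect [587.2  -5.9  56.5  45.7  88.6] circ [582.   -5.8  28.5]
area 577.5 x 548.1 644.7 y -84.4 -76.9 rect [596.4 -80.3   6.   96.6  88.2] circ [596.4 -80.3  48.3]
```

Pocket frame: p1 (.5842,.0738), p0 (.5858,.1536), p2 (.5826,-.0062), slot (.5961,-.0815), yaw -.02. The spacing and the 125 mm handle offset agree. Die B next: squeeze across y, then grip along x.

Call:
step_arm(series="0 0 0 1;0 0 0 1;0 0 0 1;0 0 0 1;0 0 0 0.2;0 0.5 0.2 0;0 0.5 0.3 0;0 0.5 0.3 0;0 0.5 0.3 0;0 0.5 0.3 0;0 0.5 0.3 0;-0.04 0.4 0.3 0;0 0 0 0;0 0 0 0", hand=0.75, grip_force=25)

```text
time_s: 11.05
tcp_pos: [0.5726, -0.317, 0.1633]
eef_rot: [-3.14, -0.001, 1.132]
ft_force: [-0.8, -0.1, 0.2]
opening: 0.0639
gripper_force: 0.0
```

```bash
python3 - <<'E'
from h import *
t=cam("top");s=cam("scene")
for d in(t,s): print([proj(d,(.572,-.318,.062)).round(1)])
a=crop(t["bgr"],335,165,60,90,6);b=crop(s["bgr"],260,100,70,70,6)
m=np.zeros((540,780,3),np.uint8);m[:,:360]=a;m[:420,360:]=b;cv2.imwrite("pics/c4.png",m)
E
python3 go.py .572 -.318 .056 1.13
```

```text
[array([362.1, 191.6])]
[array([288.6, 134.2])]
t 11.2 tcp [ 0.5723 -0.3173  0.1646] rpy [-3.141 -0.     1.131] j1,j7 [ 0.56 -0.13] open 0.0641 F [ 0.3 -0.3 -0.4]
turn 0.01 shift [-0.02  0.    2.72]
```

View pics/c4.png

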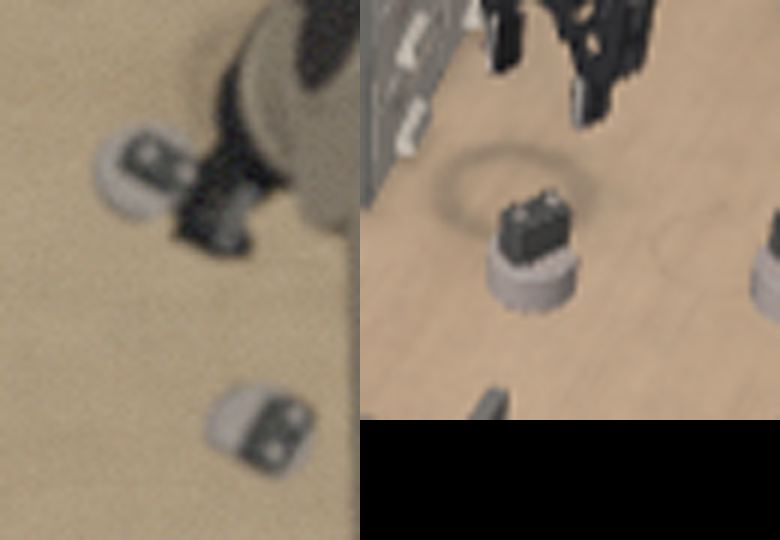

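Die B is unmoved (top ~ (360,192)) and the fingers straddle its bar. Descend, squeeze, open, turn to the x-grip and close.

Call:
step_arm(series="0 0 0.4 0;0 0 0.4 0;0 0 0.4 0;0 0 0.4 0;0 0 0.4 0;0 0 0.4 0;0 0 0.3 0;0 0 0 0;0 0 0 0")

```text
time_s: 11.9
tcp_pos: [0.5723, -0.3179, 0.0567]
eef_rot: [-3.141, -0.0, 1.129]
ft_force: [0.5, 0.1, 1.2]
opening: 0.0641
gripper_force: 0.0
```

Call:
step_arm(series="0 0 0 0;0 0 0 0;0 0 0 0;0 0 0 0;0 0 0 0;0 0 0 0;0 0 0 0;0 0 0 0", hand=0)

```text
time_s: 12.57
tcp_pos: [0.5729, -0.3184, 0.0573]
eef_rot: [3.14, -0.0, 1.129]
ft_force: [-1.0, 0.4, 7.0]
opening: 0.0215
gripper_force: 30.8
```

```bash
python3 go.py .572 -.318 .056 2.70
```

```text
t 12.6 tcp [ 0.5729 -0.3184  0.0573] rpy [ 3.14  -0.     1.129] j1,j7 [ 0.54 -0.16] open 0.0215 F [-1.   0.4  7. ]
turn 15.7 shift [-0.02  0.    0.03]
```

Call:
step_arm(series="0 0 0 0;0 0 0 0;0 0 0 0;0 0 -0.7 0;0 0 0 -1;0 0 0 -1;0 0 0 -1;0 0 0 -1;0 0 0 -1;0 0 0 -1;0 0 0 -1;0 0 0 -1", hand=0.75)

```text
time_s: 13.57
tcp_pos: [0.5723, -0.3182, 0.0843]
eef_rot: [-3.142, -0.0, 1.934]
ft_force: [-0.4, 0.8, 0.1]
opening: 0.0639
gripper_force: 0.0
```

Call:
step_arm(series="0 0 0 -1;0 0 0 -1;0 0 0 -1;0 0 0 -1;0 0 0 -1;0 0 0 -1;0 0 0 -1;0 0 0 -0.7;0 0 0.6 0;0 0 0 0;0 0 0 0")

```text
time_s: 14.48
tcp_pos: [0.5716, -0.3179, 0.0595]
eef_rot: [3.141, -0.002, 2.698]
ft_force: [0.3, -0.1, -0.9]
opening: 0.064
gripper_force: 0.0
```

Call:
step_arm(series="0 0 0 0;0 0 0 0;0 0 0 0;0 0 0 0;0 0 0 0;0 0 0 0;0 0 0 0;0 0 0 0", hand=0, grip_force=60)

```text
time_s: 15.15
tcp_pos: [0.573, -0.3183, 0.0615]
eef_rot: [-3.141, 0.001, 2.699]
ft_force: [-0.6, 0.7, 5.8]
opening: 0.0391
gripper_force: 62.2
```

Call:
step_arm(series="0 0 -0.2 0;0 0 -0.5 0;0 0 -0.5 0;0 0 -0.6 0;0 0 -0.6 0;0 0 -0.6 0;0 0 0 0;0 0 0 0")

```text
time_s: 15.82
tcp_pos: [0.5727, -0.3183, 0.1819]
eef_rot: [-3.141, 0.002, 2.699]
ft_force: [-0.8, 0.2, -3.9]
opening: 0.0388
gripper_force: 61.5
```

```bash
python3 go.py .5826 -.0062 .17 1.55
```

```text
t 15.8 tcp [ 0.5727 -0.3183  0.1819] rpy [-3.141e+00  2.000e-03  2.699e+00] j1,j7 [0.86 1.25] open 0.0388 F [-0.8  0.2 -3.9]
turn 11.49 shift [7.81 0.08 0.3 ]
```

Die held (opening 39 mm, 3.9 N). Carry it to p2.

Call:
step_arm(series="0 0 0 1;0 0 0 1;0 0 0 1;0 0 0 1;0 0 0 1;0 0 0 1;0 0 0 1;0 0 0 1;0 0 0 1;0 0 0 1;0 0 0 1;0 0 0 0.5;0 0 0 0")

```text
time_s: 16.9
tcp_pos: [0.5716, -0.3177, 0.1789]
eef_rot: [-3.139, -0.001, 1.546]
ft_force: [-0.2, -0.2, -4.3]
opening: 0.039
gripper_force: 61.4
```

Call:
step_arm(series="0.3 0 0 0;0.5 0 0 0;0.5 0 0 0;0.5 0 0 0;0.5 0 0 0;0.5 0 0 0;0.5 0 0 0;0.5 0 0 0;0.5 0 0 0;0.5 0 0 0;0.5 0 0 0;0.5 0 0 0;0.5 0 0 0;0.5 0 0 0;0.5 0 0 0;0.5 0 0 0;0 0 0 0;0 0 0 0;0 0 0 0")

```text
time_s: 18.48
tcp_pos: [0.5788, -0.0064, 0.1799]
eef_rot: [-3.141, 0.0, 1.55]
ft_force: [-0.3, -0.2, -3.8]
opening: 0.0391
gripper_force: 61.3
```

```bash
python3 go.py .5826 -.0062 .10 1.55
python3 - <<'E'
from h import *
t=cam("top");s=cam("scene")
a=crop(t["bgr"],215,150,90,90,4);b=crop(s["bgr"],180,130,100,90,4)
m=np.zeros((360,760,3),np.uint8);m[:,:360]=a;m[:,360:]=b;cv2.imwrite("pics/c5.png",m)
E
```

```text
t 18.5 tcp [ 0.5788 -0.0064  0.1799] rpy [-3.141  0.     1.55 ] j1,j7 [ 0.27 -0.31] open 0.0391 F [-0.3 -0.2 -3.8]
turn 0.0 shift [0.01 0.09 2.  ]
```

View pics/c5.png

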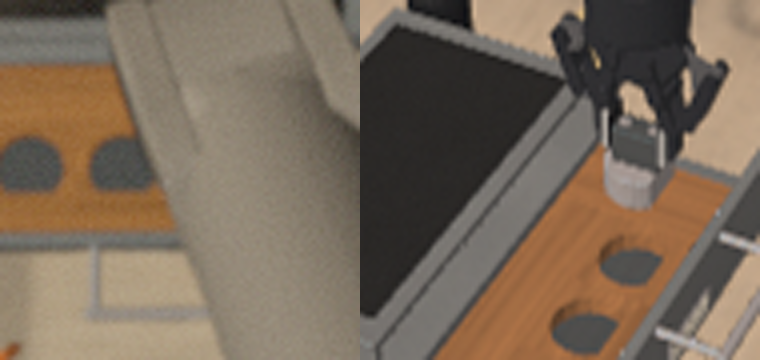

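Die held straight over p2, pockets at crop (630,262), (590,330) free. Descend with force checks.

Call:
step_arm(series="0 0.09 0.3 0;0 0 0.4 0;0 0 0.4 0;0 0 0.4 0;0 0 0.3 0;0 0 0.2 0;0 0 0 0;0 0 0 0;0 0 0.1 0;0 0 0.05 0;0 0 0.05 0;0 0 0.05 0;0 0 0 0")

```text
time_s: 19.67
tcp_pos: [0.5828, -0.0063, 0.0902]
eef_rot: [-3.142, -0.0, 1.549]
ft_force: [0.2, 1.2, -3.9]
opening: 0.0387
gripper_force: 61.2
```

```bash
python3 go.py .5826 -.0062 .0785 1.55
```

```text
t 19.7 tcp [ 0.5828 -0.0063  0.0902] rpy [-3.142 -0.     1.549] j1,j7 [ 0.23 -0.38] open 0.0387 F [ 0.2  1.2 -3.9]
turn -0.01 shift [ 0.   -0.01  0.29]
```

It is entering the pocket freely. Continue down.

Call:
step_arm(series="0 0 0.08 0;0 0 0.08 0;0 0 0.06 0;0 0 0.04 0;0 0 0.04 0;0 0 0 0;0 0 0 0")

```text
time_s: 20.25
tcp_pos: [0.5842, -0.0063, 0.0794]
eef_rot: [3.139, -0.0, 1.549]
ft_force: [0.6, -1.2, 9.0]
opening: 0.0387
gripper_force: 63.0
```

Call:
step_arm(series="0 0 0 0;0 0 0 0;0 0 0 0;0 0 0 0;0 0 -0.3 0;0 0 -0.5 0;0 0 -0.6 0;0 0 -0.6 0;0 0 -0.4 0;0 0 0 0", hand=0.65)

```text
time_s: 21.08
tcp_pos: [0.5845, -0.0061, 0.1787]
eef_rot: [3.136, -0.0, 1.549]
ft_force: [0.7, -0.2, 0.3]
opening: 0.0555
gripper_force: 0.0
```

```bash
python3 go.py .421 -.3755 .175 2.54
```

```text
t 21.1 tcp [ 0.5845 -0.0061  0.1787] rpy [ 3.136 -0.     1.549] j1,j7 [ 0.27 -0.32] open 0.0555 F [ 0.7 -0.2  0.3]
turn -9.91 shift [-1.86 -9.93  0.09]
```

Call:
step_arm(series="0 0 0 -1;0 0 0 -1;0 0 0 -1;0 0 0 -1;0 0 0 -1;0 0 0 -1;0 0 0 -1;0 0 0 -1;0 0 0 -1;0 0 0 -0.9;0 0 0 0")

```text
time_s: 22.0
tcp_pos: [0.5827, -0.0064, 0.1744]
eef_rot: [-3.142, -0.0, 2.543]
ft_force: [-0.8, -0.6, 0.4]
opening: 0.0555
gripper_force: 0.0
```

Call:
step_arm(series="-0.1 -0.4 0 0;-0.1 -0.6 0 0;-0.12 -0.6 0 0;-0.12 -0.6 0 0;-0.12 -0.6 0 0;-0.12 -0.6 0 0;-0.12 -0.6 0 0;-0.12 -0.6 0 0;-0.12 -0.6 0 0;-0.12 -0.6 0 0;-0.12 -0.6 0 0;-0.12 -0.6 0 0;-0.12 -0.6 0 0;-0.12 -0.6 0 0;-0.12 -0.6 0 0;-0.1 -0.6 0 0;0 -0.53 0 0;0 0 0 0;0 0 0 0", hand=0.75)

```text
time_s: 23.58
tcp_pos: [0.4181, -0.3765, 0.1743]
eef_rot: [-3.142, -0.0, 2.534]
ft_force: [-0.2, 0.5, 0.0]
opening: 0.0638
gripper_force: 0.0
```

```bash
python3 go.py .421 -.3755 .06 2.54
python3 - <<'E'
from h import *
t=cam("top");s=cam("scene")
a=crop(t["bgr"],210,150,70,60,5);b=crop(s["bgr"],300,110,80,60,5)
c=crop(t["bgr"],120,200,70,60,5);d=crop(s["bgr"],200,120,80,80,5)[:300]
cv2.imwrite("pics/c6.png",np.vstack([np.hstack([a,b]),np.hstack([c,d])]))
E
```

```text
t 23.6 tcp [ 0.4181 -0.3765  0.1743] rpy [-3.142 -0.     2.534] j1,j7 [1.08 1.35] open 0.0638 F [-0.2  0.5  0. ]
turn -0.06 shift [-0.04  0.06  2.86]
```

View pics/c6.png

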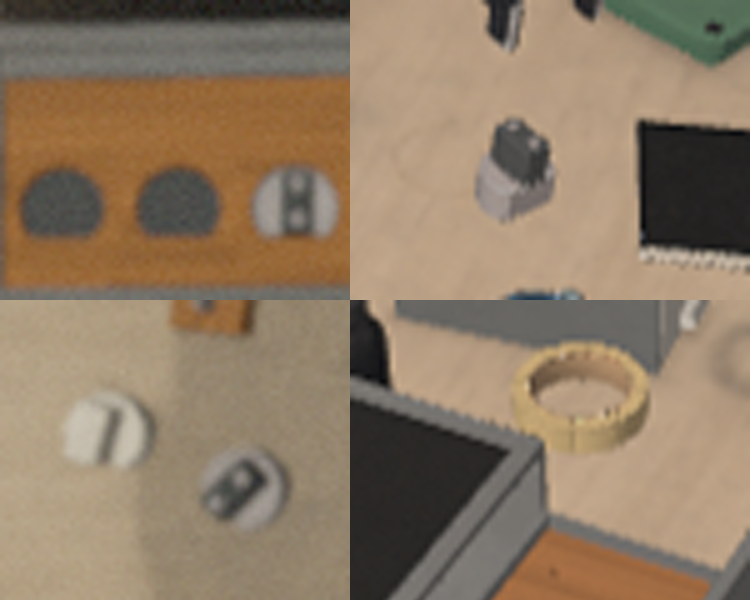

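Top left of the crop: B sits in p2, flat to the front. C is unmoved (scene (333,135)–(338,139)) and A is unmoved. Squeeze C.

Call:
step_arm(series="-0.04 0.06 0.4 0;0 0 0.4 0;0 0 0.4 0;0 0 0.4 0;0 0 0.4 0;0 0 0.4 0;0 0 0.3 0;0 0 0.12 0;0 0 0 0;0 0 0 0", grip_force=25)

```text
time_s: 24.52
tcp_pos: [0.4221, -0.3743, 0.0619]
eef_rot: [3.141, 0.0, 2.539]
ft_force: [0.8, -0.1, 0.0]
opening: 0.0639
gripper_force: 0.0
```

Call:
step_arm(series="0 0 0 0;0 0 0 0;0 0 0 0;0 0 0 0;0 0 0 0;0 0 0 0;0 0 0 0;0 0 0 0", hand=0)

```text
time_s: 25.18
tcp_pos: [0.4218, -0.3749, 0.0621]
eef_rot: [-3.141, 0.001, 2.538]
ft_force: [-1.5, 0.2, 6.4]
opening: 0.0213
gripper_force: 29.7
```

Call:
step_arm(series="0 0 0 0;0 0 0 0;0 0 0 0;0 0 -0.6 0;0 0 0 1;0 0 0 1;0 0 0 1;0 0 0 1;0 0 0 1;0 0 0 1;0 0 0 1;0 0 0 1;0 0 0 1;0 0 0 1", hand=0.75)

```text
time_s: 26.35
tcp_pos: [0.4216, -0.3746, 0.0855]
eef_rot: [3.142, -0.0, 1.534]
ft_force: [0.4, -0.2, 0.4]
opening: 0.0641
gripper_force: 0.0
```

Call:
step_arm(series="0 0 0 1;0 0 0 1;0 0 0 1;0 0 0 1;0 0 0 1;0 0 0 0.7;0 0 0 0;0 0 0.6 0;0 0 0 0;0 0 0 0")

```text
time_s: 27.18
tcp_pos: [0.421, -0.374, 0.0609]
eef_rot: [-3.139, -0.0, 0.971]
ft_force: [-0.4, 0.1, 0.4]
opening: 0.064
gripper_force: 0.0
```

Call:
step_arm(series="0 0 0 0;0 0 0 0;0 0 0 0;0 0 0 0;0 0 0 0;0 0 0 0;0 0 0 0;0 0 0 0", hand=0, grip_force=60)

```text
time_s: 27.85
tcp_pos: [0.422, -0.375, 0.0625]
eef_rot: [3.14, 0.0, 0.969]
ft_force: [-1.3, 0.5, 6.9]
opening: 0.039
gripper_force: 61.4
```

Call:
step_arm(series="0 0 -0.2 0;0 0 -0.5 0;0 0 -0.5 0;0 0 -0.6 0;0 0 -0.6 0;0 0 -0.6 0;0 0 0 0;0 0 0 0")

```text
time_s: 28.52
tcp_pos: [0.4219, -0.3749, 0.1828]
eef_rot: [3.139, 0.0, 0.969]
ft_force: [-0.7, -0.2, -5.7]
opening: 0.0389
gripper_force: 61.9
```

```bash
python3 go.py .5842 .0738 .18 1.55
```

```text
t 28.5 tcp [ 0.4219 -0.3749  0.1828] rpy [3.139 0.    0.969] j1,j7 [ 0.74 -0.05] open 0.0389 F [-0.7 -0.2 -5.7]
turn -5.81 shift [11.3   3.82  0.07]
```

Call:
step_arm(series="0 0 0 -1;0 0 0 -1;0 0 0 -1;0 0 0 -1;0 0 0 -1;0 0 0 -0.8;0 0 0 0;0.3 0.1 0 0;0.5 0.17 0 0;0.6 0.2 0 0;0.6 0.2 0 0;0.6 0.2 0 0;0.6 0.2 0 0;0.6 0.2 0 0;0.6 0.2 0 0;0.6 0.2 0 0;0.6 0.2 0 0;0.6 0.2 0 0;0.6 0.2 0 0;0.6 0.2 0 0")

```text
time_s: 30.18
tcp_pos: [0.5266, -0.0792, 0.1809]
eef_rot: [-3.14, -0.0, 1.546]
ft_force: [1.1, 0.1, -4.5]
opening: 0.0388
gripper_force: 61.8
```

Call:
step_arm(series="0.6 0.2 0 0;0.6 0.2 0 0;0.6 0.2 0 0;0.6 0.2 0 0;0.6 0.2 0 0;0.5 0.2 0 0;0.3 0.15 0 0;0 0 0 0;0 0 0 0;0 0 0 0")

```text
time_s: 31.02
tcp_pos: [0.5838, 0.0689, 0.181]
eef_rot: [-3.141, 0.001, 1.547]
ft_force: [0.5, -0.7, -3.8]
opening: 0.0389
gripper_force: 61.8
```

```bash
python3 go.py .5842 .0738 .096 1.55
```

```text
t 31.0 tcp [0.5838 0.0689 0.181 ] rpy [-3.141e+00  1.000e-03  1.547e+00] j1,j7 [ 0.13 -0.44] open 0.0389 F [ 0.5 -0.7 -3.8]
turn -0.03 shift [0.12 0.01 2.13]
```

Call:
step_arm(series="0.12 0.03 0.3 0;0 0 0.4 0;0 0 0.4 0;0 0 0.4 0;0 0 0.3 0;0 0 0.2 0;0 0 0.1 0;0 0 0 0;0 0 0.06 0;0 0 0.06 0;0 0 0.06 0;0 0 0.06 0;0 0 0 0")

```text
time_s: 32.1
tcp_pos: [0.5854, 0.0746, 0.0877]
eef_rot: [-3.141, 0.0, 1.549]
ft_force: [-0.1, 0.6, -5.0]
opening: 0.0386
gripper_force: 61.8
```

```bash
python3 go.py .5842 .0738 .079 1.55
```

```text
t 32.1 tcp [0.5854 0.0746 0.0877] rpy [-3.141  0.     1.549] j1,j7 [ 0.08 -0.51] open 0.0386 F [-0.1  0.6 -5. ]
turn -0.01 shift [-0.02 -0.03  0.22]
```

Entered freely. Seat and release, then raise to go to die A.

Call:
step_arm(series="0 0 0.08 0;0 0 0.06 0;0 0 0.05 0;0 0 0.03 0;0 0 0.03 0;0 0 0 0;0 0 0 0")

```text
time_s: 32.68
tcp_pos: [0.5881, 0.0747, 0.0805]
eef_rot: [3.136, -0.0, 1.548]
ft_force: [0.4, -4.0, 27.5]
opening: 0.0391
gripper_force: 65.7
```

Call:
step_arm(series="0 0 0 0;0 0 0 0;0 0 0 0;0 0 0 0;0 0 -0.3 0;0 0 -0.5 0;0 0 -0.6 0;0 0 -0.6 0;0 0 -0.4 0;0 0 0 0", hand=0.65)

```text
time_s: 33.52
tcp_pos: [0.5871, 0.0752, 0.1782]
eef_rot: [3.137, -0.001, 1.549]
ft_force: [0.5, -1.3, 1.2]
opening: 0.0559
gripper_force: 0.0
```

```bash
python3 go.py .436 .3397 .175 2.27
python3 - <<'E'
from h import *
s=cam("scene"); cv2.imwrite("pics/c7.png",crop(s["bgr"],170,160,130,150,4))
E
```

```text
t 33.5 tcp [0.5871 0.0752 0.1782] rpy [ 3.137e+00 -1.000e-03  1.549e+00] j1,j7 [ 0.12 -0.45] open 0.0559 F [ 0.5 -1.3  1.2]
turn -7.21 shift [7.49 1.36 0.08]
```

View pics/c7.png

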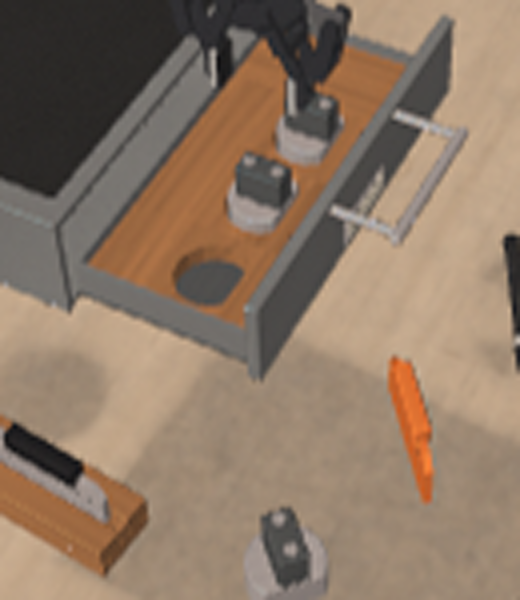

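C and B both sit in their pockets; TCP heights rose exactly 18 mm from the table grips, so they are home. A is unmoved at scene (240,289). Go to A.

Call:
step_arm(series="0 0 0 -1;0 0 0 -1;0 0 0 -1;0 0 0 -1;0 0 0 -1;0 0 0 -1;0 0 0 -1;0 0 0 -0.2;0 0 0 0", hand=0.75, grip_force=25)

```text
time_s: 34.32
tcp_pos: [0.5852, 0.0745, 0.1734]
eef_rot: [-3.141, -0.001, 2.267]
ft_force: [-0.9, -0.1, 0.1]
opening: 0.064
gripper_force: 0.0
```

Call:
step_arm(series="0.3 0.06 0 0;0.5 0.1 0 0;0.5 0.1 0 0;0.5 0.1 0 0;0.5 0.1 0 0;0.5 0.1 0 0;0.5 0.1 0 0;0.5 0.1 0 0;0.5 0.1 0 0;0.5 0.1 0 0;0.5 0.1 0 0;0.5 0.1 0 0;0.5 0.1 0 0;0.5 0.1 0 0;0.5 0.1 0 0;0.2 0 0 0;0 0 0 0;0 0 0 0;0 0 0 0")

```text
time_s: 35.9
tcp_pos: [0.438, 0.341, 0.1738]
eef_rot: [-3.141, 0.001, 2.267]
ft_force: [0.8, -0.0, 0.1]
opening: 0.0645
gripper_force: 0.0
```

```bash
python3 go.py .436 .3397 .062 2.27
```

```text
t 35.9 tcp [0.438  0.341  0.1738] rpy [-3.141e+00  1.000e-03  2.267e+00] j1,j7 [-0.22 -0.37] open 0.0645 F [ 0.8 -0.   0.1]
turn -0.03 shift [ 0.01 -0.06  2.8 ]
```

Call:
step_arm(series="0 -0.06 0.4 0;0 0 0.4 0;0 0 0.4 0;0 0 0.4 0;0 0 0.4 0;0 0 0.4 0;0 0 0.3 0;0 0 0.1 0;0 0 0 0;0 0 0 0")

```text
time_s: 36.73
tcp_pos: [0.436, 0.3404, 0.0624]
eef_rot: [3.141, -0.0, 2.268]
ft_force: [-0.3, 0.1, -0.1]
opening: 0.0633
gripper_force: 0.0
```

Call:
step_arm(series="0 0 0 0;0 0 0 0;0 0 0 0;0 0 0 0;0 0 0 0;0 0 0 0;0 0 0 0;0 0 0 0", hand=0)

```text
time_s: 37.4
tcp_pos: [0.436, 0.3407, 0.0625]
eef_rot: [3.141, 0.0, 2.269]
ft_force: [-0.4, -0.7, 7.2]
opening: 0.0214
gripper_force: 29.3
```

Call:
step_arm(series="0 0 0 0;0 0 0 0;0 0 0 0;0 0 -0.6 0;0 0 0 1;0 0 0 1;0 0 0 1;0 0 0 1;0 0 0 1;0 0 0 1;0 0 0 1;0 0 0 1;0 0 0 1;0 0 0 1", hand=0.75)

```text
time_s: 38.57
tcp_pos: [0.4356, 0.3405, 0.0859]
eef_rot: [-3.141, 0.0, 1.264]
ft_force: [-0.6, 0.0, -0.5]
opening: 0.0637
gripper_force: 0.0
```

Call:
step_arm(series="0 0 0 1;0 0 0 1;0 0 0 1;0 0 0 1;0 0 0 1;0 0 0 0.7;0 0 0 0;0 0 0.6 0;0 0 0 0;0 0 0 0")

```text
time_s: 39.4
tcp_pos: [0.4349, 0.34, 0.0613]
eef_rot: [-3.141, 0.002, 0.701]
ft_force: [0.1, -0.0, 0.8]
opening: 0.0641
gripper_force: 0.0
```

Call:
step_arm(series="0 0 0 0;0 0 0 0;0 0 0 0;0 0 0 0;0 0 0 0;0 0 0 0;0 0 0 0;0 0 0 0", hand=0, grip_force=60)

```text
time_s: 40.07
tcp_pos: [0.436, 0.3409, 0.0629]
eef_rot: [-3.142, -0.001, 0.699]
ft_force: [-1.7, -0.8, 7.5]
opening: 0.039
gripper_force: 61.5
```

Call:
step_arm(series="0 0 -0.2 0;0 0 -0.5 0;0 0 -0.5 0;0 0 -0.6 0;0 0 -0.6 0;0 0 -0.6 0;0 0 0 0;0 0 0 0")

```text
time_s: 40.73
tcp_pos: [0.4361, 0.3406, 0.1833]
eef_rot: [3.141, -0.002, 0.699]
ft_force: [0.1, 0.1, -6.2]
opening: 0.0391
gripper_force: 61.7
```

```bash
python3 go.py .587 .1543 .18 1.55
```

```text
t 40.7 tcp [0.4361 0.3406 0.1833] rpy [ 3.141e+00 -2.000e-03  6.990e-01] j1,j7 [-0.54 -1.76] open 0.0391 F [ 0.1  0.1 -6.2]
turn -8.51 shift [-4.58  3.87  0.08]
```

Call:
step_arm(series="0 0 0 -1;0 0 0 -1;0 0 0 -1;0 0 0 -1;0 0 0 -1;0 0 0 -1;0 0 0 -1;0 0 0 -1;0 0 0 -0.5;0 0 0 0")

```text
time_s: 41.57
tcp_pos: [0.4351, 0.3398, 0.1806]
eef_rot: [-3.14, 0.001, 1.552]
ft_force: [-0.9, -1.1, -4.8]
opening: 0.0387
gripper_force: 61.7
```

Call:
step_arm(series="-0.2 0.2 0 0;-0.4 0.3 0 0;-0.4 0.35 0 0;-0.4 0.35 0 0;-0.4 0.35 0 0;-0.4 0.35 0 0;-0.4 0.35 0 0;-0.4 0.35 0 0;-0.4 0.35 0 0;-0.4 0.35 0 0;-0.4 0.35 0 0;-0.38 0.2 0 0;0 0 0 0;0 0 0 0;0 0 0 0")

```text
time_s: 42.82
tcp_pos: [0.5852, 0.154, 0.1814]
eef_rot: [-3.141, -0.0, 1.548]
ft_force: [0.4, 0.7, -4.8]
opening: 0.0386
gripper_force: 61.6
```

```bash
python3 go.py .587 .1543 .096 1.55
```

```text
t 42.8 tcp [0.5852 0.154  0.1814] rpy [-3.141 -0.     1.548] j1,j7 [-0.09 -0.54] open 0.0386 F [ 0.4  0.7 -4.8]
turn -0.02 shift [0.01 0.05 2.13]
```

Call:
step_arm(series="0 0.05 0.3 0;0 0 0.4 0;0 0 0.4 0;0 0 0.4 0;0 0 0.3 0;0 0 0.2 0;0 0 0.1 0;0 0 0 0;0 0 0.06 0;0 0 0.06 0;0 0 0.06 0;0 0 0.06 0;0 0 0 0")

```text
time_s: 43.9
tcp_pos: [0.5873, 0.1538, 0.0878]
eef_rot: [-3.141, 0.0, 1.549]
ft_force: [2.3, -0.6, -5.7]
opening: 0.0388
gripper_force: 62.3
```

```bash
python3 go.py .587 .1543 .0805 1.55
```

```text
t 43.9 tcp [0.5873 0.1538 0.0878] rpy [-3.141  0.     1.549] j1,j7 [-0.11 -0.58] open 0.0388 F [ 2.3 -0.6 -5.7]
turn -0.01 shift [ 0.01 -0.01  0.18]
```

Call:
step_arm(series="0 0 0.08 0;0 0 0.06 0;0 0 0.05 0;0 0 0.02 0;0 0 0 0;0 0 0 0")

```text
time_s: 44.4
tcp_pos: [0.5885, 0.1538, 0.0809]
eef_rot: [3.14, -0.0, 1.548]
ft_force: [-0.3, -2.8, 10.9]
opening: 0.0389
gripper_force: 64.4
```

Call:
step_arm(series="0 0 0 0;0 0 0 0;0 0 0 0;0 0 0 0;0 0 -0.3 0;0 0 -0.5 0;0 0 -0.6 0;0 0 -0.6 0;0 0 -0.4 0;0 0 0 0", hand=0.65)

```text
time_s: 45.23
tcp_pos: [0.5892, 0.1546, 0.1805]
eef_rot: [3.136, -0.002, 1.549]
ft_force: [0.8, 0.4, 0.7]
opening: 0.0554
gripper_force: 0.0
```

```bash
python3 go.py .603 .355 .16 1.51
python3 - <<'E'
from h import *
s=cam("scene");t=cam("top")
a=crop(s["bgr"],150,245,70,70,6);b=crop(t["bgr"],145,160,40,55,8)[:420]
print(a.shape,b.shape);cv2.imwrite("pics/c8.png",np.hstack([a,b]))
for z in(.074,.032): print([proj(d,(.603,.355,z)).round(1) for d in(s,t)])
E
```

```text
t 45.2 tcp [0.5892 0.1546 0.1805] rpy [ 3.136e+00 -2.000e-03  1.549e+00] j1,j7 [-0.09 -0.54] open 0.0554 F [0.8 0.4 0.7]
turn 0.39 shift [5.02 0.04 0.51]
(420, 420, 3) (420, 320, 3)
[array([181.3, 270.7]), array([160. , 186.8])]
[array([183.2, 279.4]), array([163.5, 188.3])]
```

View pics/c8.png

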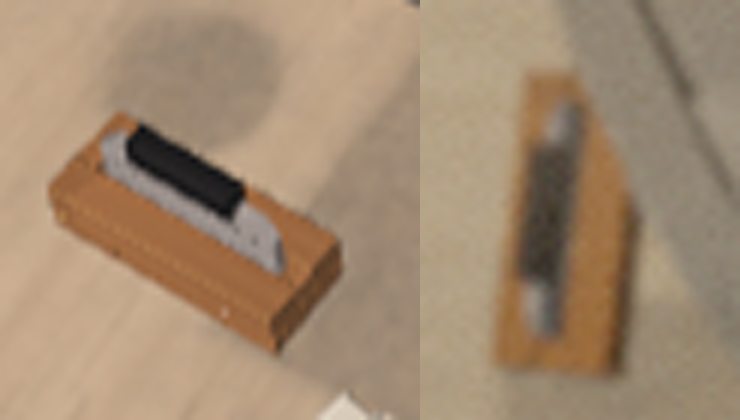

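Run:
```python
from h import *
s=cam("scene");t=cam("top")
T=lambda x,y:(145+(x-420+.5)/8-.5,160+(y+.5)/8-.5)
S=lambda x,y:(150+(x+.5)/6-.5,245+(y+.5)/6-.5)
def r(n,a,b): d=a-b; print(n,((a+b)/2).round(4),"len",np.linalg.norm(d[:2]).round(4),"yaw",np.arctan2(d[1],d[0]).round(3))
r("grip top",on(t,T(558,143),.074),on(t,T(540,280),.074))
r("plate top",on(t,T(570,103),.06),on(t,T(545,335),.06))
r("grip scene",on(s,S(140,127),.074),on(s,S(240,188),.074))
r("block Ledge",on(t,T(528,72),.032),on(t,T(497,362),.032))
r("block near edge",on(t,T(497,362),.032),on(t,T(615,372),.032))
r("slot ends scene",on(s,S(103,163),.032),on(s,S(280,272),.032))
P=[two(t,T(558,143),s,S(140,127)),two(t,T(540,280),s,S(240,188))];print(P)
```

```text
grip top [0.6055 0.3527 0.074 ] len 0.0577 yaw -0.128
plate top [0.6043 0.3531 0.06  ] len 0.0987 yaw -0.105
grip scene [0.6031 0.3554 0.074 ] len 0.0579 yaw -0.139
block Ledge [0.6096 0.3806 0.032 ] len 0.1264 yaw -0.102
block near edge [0.544  0.3617 0.032 ] len 0.051 yaw 1.463
slot ends scene [0.6055 0.3608 0.032 ] len 0.1045 yaw -0.135
[(array([0.63415318, 0.34973245, 0.07049631]), np.float64(0.0012736578335538014)), (array([0.57688493, 0.35737931, 0.06972958]), np.float64(0.0010923836300461435))]
```

Gauge centre (.605,.354), yaw -.12: grip length 58 (60 expected), height .070–.074, both as given. Squeeze along x first.

Call:
step_arm(series="0 0 0 1;0 0 0 0", hand=1, grip_force=20)

```text
time_s: 45.6
tcp_pos: [0.5871, 0.1537, 0.175]
eef_rot: [-3.14, 0.001, 1.444]
ft_force: [0.1, -1.0, 0.3]
opening: 0.0774
gripper_force: 0.0
```

```bash
python3 go.py .605 .354 .16 1.45
```

```text
t 45.6 tcp [0.5871 0.1537 0.175 ] rpy [-3.140e+00  1.000e-03  1.444e+00] j1,j7 [-0.1  -0.63] open 0.0774 F [ 0.1 -1.   0.3]
turn -0.06 shift [ 5.02 -0.16  0.38]
```

Call:
step_arm(series="0.3 0 0 0;0.5 0 0 0;0.5 0 0 0;0.5 0 0 0;0.5 0 0 0;0.5 0 0 0;0.5 0 0 0;0.5 0 0 0;0.5 0 0 0;0.5 0 0 0;0.22 -0.16 0 0;0 0 0.5 0;0 0 0.5 0;0 0 0.5 0;0 0 0.4 0;0 0 0.3 0;0 0 0 0;0 0 0 0")

```text
time_s: 47.1
tcp_pos: [0.6053, 0.3541, 0.0876]
eef_rot: [-3.141, 0.001, 1.45]
ft_force: [0.3, 0.3, 0.2]
opening: 0.0854
gripper_force: 0.0
```

Call:
step_arm(series="0 0 0 0;0 0 0 0;0 0 0 0;0 0 0 0;0 0 0 0;0 0 0 0", hand=0.6)

```text
time_s: 47.6
tcp_pos: [0.6063, 0.3545, 0.0894]
eef_rot: [3.14, -0.001, 1.449]
ft_force: [-0.3, -0.8, 7.9]
opening: 0.0588
gripper_force: 21.0
```

```bash
python3 go.py .605 .354 .087 1.45
```

```text
t 47.6 tcp [0.6063 0.3545 0.0894] rpy [ 3.140e+00 -1.000e-03  1.449e+00] j1,j7 [-0.4  -0.94] open 0.0588 F [-0.3 -0.8  7.9]
turn -0.01 shift [-0.02 -0.03  0.06]
```

Squeezed at 58.8 mm, so the gauge is centred at x≈.606. Open, rise, turn 90°, grip across the thickness.

Call:
step_arm(series="0 0 0 0;0 0 0 0;0 0 0 0;0 0 -0.6 0;0 0 -0.2 0;0 0 0 -1;0 0 0 -1;0 0 0 -1;0 0 0 -1;0 0 0 -1;0 0 0 -1;0 0 0 -1;0 0 0 -1", hand=1)

```text
time_s: 48.68
tcp_pos: [0.6059, 0.354, 0.1201]
eef_rot: [3.141, 0.0, 2.253]
ft_force: [0.2, -0.2, -0.5]
opening: 0.0858
gripper_force: 0.0
```

Call:
step_arm(series="0 0 0 -1;0 0 0 -1;0 0 0 -1;0 0 0 -1;0 0 0 -1;0 0 0 -1;0 0 0 -1;0 0 0 -0.7;0 0 0 0;0 0 0 0", hand=0.5)

```text
time_s: 49.52
tcp_pos: [0.6058, 0.3539, 0.1199]
eef_rot: [3.141, -0.0, 3.016]
ft_force: [-0.5, 0.2, -0.2]
opening: 0.0427
gripper_force: 0.0
```

```bash
python3 go.py .606 .354 .071 3.02
```

```text
t 49.5 tcp [0.6058 0.3539 0.1199] rpy [ 3.141 -0.     3.016] j1,j7 [-0.15  0.45] open 0.0427 F [-0.5  0.2 -0.2]
turn -0.04 shift [-0.    0.    1.22]
```

Call:
step_arm(series="0 0 0.3 0;0 0 0.3 0;0 0 0.3 0;0 0 0.3 0;0 0 0 0;0 0 0 0", grip_force=50)

```text
time_s: 50.02
tcp_pos: [0.6051, 0.3539, 0.0707]
eef_rot: [-3.141, -0.002, 3.019]
ft_force: [-0.5, 0.1, -0.2]
opening: 0.0427
gripper_force: 0.0
```

Call:
step_arm(series="0 0 0 0;0 0 0 0;0 0 0 0;0 0 0 0;0 0 0 0;0 0 0 0;0 0 0 0", hand=0)

```text
time_s: 50.6
tcp_pos: [0.6061, 0.3557, 0.0731]
eef_rot: [3.138, 0.001, 3.019]
ft_force: [1.8, 6.3, -0.5]
opening: 0.0132
gripper_force: 48.8
```

Call:
step_arm(series="0 0 -0.2 0;0 0 -0.4 0;0 0 -0.4 0;0 0 -0.5 0;0 0 -0.5 0;0 0 -0.6 0;0 0 -0.6 0;0 0 0 0;0 0 0 0")

```text
time_s: 51.35
tcp_pos: [0.6063, 0.3542, 0.2021]
eef_rot: [3.14, 0.003, 3.018]
ft_force: [-0.5, -0.9, -1.7]
opening: 0.013
gripper_force: 50.2
```

```bash
python3 go.py .596 .354 .19 3.1216; python3 go.py .597 -.0815 .19 3.1216
```

```text
t 51.4 tcp [0.6063 0.3542 0.2021] rpy [3.140e+00 3.000e-03 3.018e+00] j1,j7 [-0.13  0.5 ] open 0.013 F [-0.5 -0.9 -1.7]
turn -1.03 shift [ 0.26 -0.01  0.3 ]
t 51.4 tcp [0.6063 0.3542 0.2021] rpy [3.140e+00 3.000e-03 3.018e+00] j1,j7 [-0.13  0.5 ] open 0.013 F [-0.5 -0.9 -1.7]
turn -1.03 shift [  0.02 -10.89   0.3 ]
```

Gauge held (13 mm). Carry it over to the slot.

Call:
step_arm(series="0 0 0 -1;0 0 0 0;0 -0.3 0 0;0 -0.5 0 0;0 -0.6 0 0;0 -0.6 0 0;0 -0.6 0 0;0 -0.6 0 0;0 -0.6 0 0;0 -0.6 0 0;0 -0.6 0 0;0 -0.6 0 0;0 -0.6 0 0;0 -0.6 0 0;0 -0.6 0 0;0 -0.6 0 0;0 -0.6 0 0;0 -0.6 0 0;0 -0.6 0 0;0 -0.5 0 0")

```text
time_s: 53.02
tcp_pos: [0.5954, -0.0607, 0.1993]
eef_rot: [-3.141, -0.001, 3.114]
ft_force: [0.8, -0.4, -2.6]
opening: 0.0134
gripper_force: 50.2
```

Call:
step_arm(series="0 -0.5 0 0;0 -0.1 0 0;0 0 0 0;0 0 0 0;0 0 0 0")

```text
time_s: 53.43
tcp_pos: [0.5955, -0.0809, 0.1999]
eef_rot: [3.141, -0.0, 3.119]
ft_force: [1.8, 1.2, -1.9]
opening: 0.013
gripper_force: 50.2
```

```bash
python3 go.py .597 -.0815 .105 3.1216
python3 - <<'E'
from h import *
s=cam("scene");t=cam("top")
a=crop(s["bgr"],175,130,90,85,5);b=crop(t["bgr"],205,150,70,85,5)
cv2.imwrite("pics/c9.png",np.hstack([a,b]))
E
```

```text
t 53.4 tcp [ 0.5955 -0.0809  0.1999] rpy [ 3.141 -0.     3.119] j1,j7 [0.6  1.27] open 0.013 F [ 1.8  1.2 -1.9]
turn -0.03 shift [-0.04 -0.01  2.37]
```

View pics/c9.png

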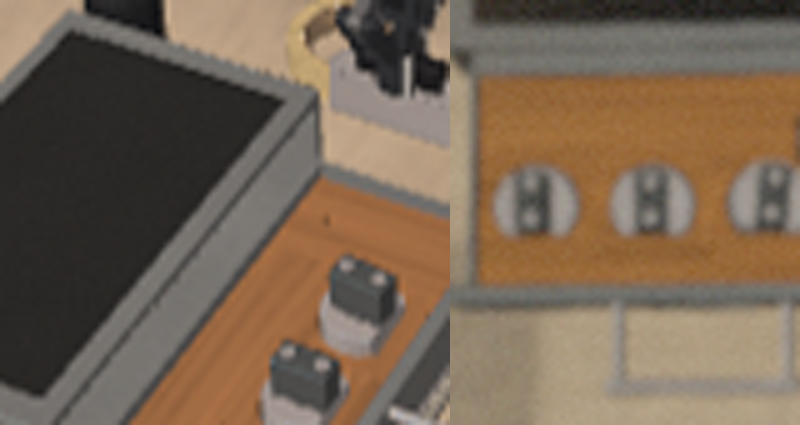

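All three dies are seated and the gauge hangs level. Lower it.

Call:
step_arm(series="-0.04 -0.01 0.3 0;0 0 0.4 0;0 0 0.4 0;0 0 0.4 0;0 0 0.4 0;0 0 0.3 0;0 0 0.17 0;0 0 0 0;0 0 0.1 0;0 0 0.1 0;0 0 0.05 0;0 0 0.05 0;0 0 0 0;0 0 0 0")

```text
time_s: 54.7
tcp_pos: [0.5977, -0.0824, 0.0934]
eef_rot: [3.142, 0.001, 3.119]
ft_force: [2.0, -0.8, -2.4]
opening: 0.0131
gripper_force: 50.0
```

```bash
python3 go.py .597 -.0815 .0785 3.1216
```

```text
t 54.7 tcp [ 0.5977 -0.0824  0.0934] rpy [3.142e+00 1.000e-03 3.119e+00] j1,j7 [0.54 1.18] open 0.0131 F [ 2.  -0.8 -2.4]
turn -0.03 shift [0.02 0.02 0.37]
```

Call:
step_arm(series="0 0.01 0.06 0;0 0 0.06 0;0 0 0.06 0;0 0 0.06 0;0 0 0 0;0 0 0 0")

```text
time_s: 55.2
tcp_pos: [0.5971, -0.0819, 0.0832]
eef_rot: [3.141, -0.001, 3.119]
ft_force: [1.4, 0.2, -2.3]
opening: 0.013
gripper_force: 50.1
```

Call:
step_arm(series="0 0 0.05 0;0 0 0.05 0;0 0 0.04 0;0 0 0 0;0 0 0 0")

```text
time_s: 55.62
tcp_pos: [0.5985, -0.0815, 0.079]
eef_rot: [3.142, 0.002, 3.119]
ft_force: [1.2, 1.6, 12.7]
opening: 0.0133
gripper_force: 51.9
```

Seated (force rise at .079, as predicted). Release, rise, go to the handle.

Call:
step_arm(series="0 0 0 0;0 0 0 0;0 0 0 0;0 0 0 0;0 0 -0.3 0;0 0 -0.5 0;0 0 -0.6 0;0 0 -0.6 0;0 0 -0.4 0;0 0 0 0;0 0 0 1;0 0 0 1;0 0 0 1;0 0 0 1;0 0 0 1;0 0 0 1;0 0 0 1;0 0 0 1", hand=0.45)

```text
time_s: 57.12
tcp_pos: [0.5971, -0.0818, 0.174]
eef_rot: [-3.141, -0.0, 2.314]
ft_force: [-0.5, -0.3, 0.1]
opening: 0.0381
gripper_force: 0.0
```

Call:
step_arm(series="0 0 0 1;0 0 0 1;0 0 0 1;0 0 0 1;0 0 0 1;0 0 0 1;0 0 0 1;0 0 0 0.7;0 0 0 0;0 0 0 0")

```text
time_s: 57.95
tcp_pos: [0.5973, -0.0817, 0.174]
eef_rot: [-3.141, -0.0, 1.552]
ft_force: [-0.4, -0.7, -0.1]
opening: 0.0382
gripper_force: 0.0
```

```bash
python3 go.py .459 .041 .17 1.548
python3 - <<'E'
from h import *
s=cam("scene");cv2.imwrite("pics/c10.png",crop(s["bgr"],165,125,120,115,5))
E
```

```text
t 58.0 tcp [ 0.5973 -0.0817  0.174 ] rpy [-3.141 -0.     1.552] j1,j7 [ 0.33 -0.16] open 0.0382 F [-0.4 -0.7 -0.1]
turn 0.04 shift [ 2.99 -3.53  0.1 ]
```

View pics/c10.png

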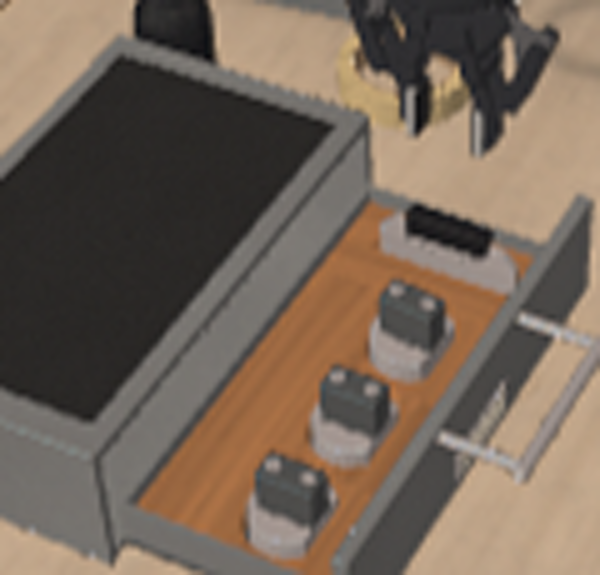

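The gauge and all three dies are home and upright. Move above the handle, down, and grip.

Call:
step_arm(series="0.2 -0.3 0 0;0.4 -0.45 0 0;0.4 -0.45 0 0;0.4 -0.45 0 0;0.4 -0.5 0 0;0.4 -0.5 0 0;0.4 -0.5 0 0;0.39 -0.4 0 0;0 0 0 0;0 0 0 0;0 0 0 0")

```text
time_s: 58.92
tcp_pos: [0.4585, 0.0405, 0.1741]
eef_rot: [3.141, 0.0, 1.55]
ft_force: [0.3, -0.5, -0.9]
opening: 0.0382
gripper_force: 0.0
```

```bash
python3 go.py .459 .041 .092 1.548
```

```text
t 58.9 tcp [0.4585 0.0405 0.1741] rpy [3.141 0.    1.55 ] j1,j7 [ 0.21 -0.38] open 0.0382 F [ 0.3 -0.5 -0.9]
turn 0.02 shift [0.01 0.01 2.05]
```

Call:
step_arm(series="0 0 0.4 0;0 0 0.4 0;0 0 0.4 0;0 0 0.4 0;0 0 0.3 0;0 0 0.15 0;0 0 0 0;0 0 0 0")

```text
time_s: 59.58
tcp_pos: [0.4583, 0.0406, 0.092]
eef_rot: [-3.141, -0.0, 1.549]
ft_force: [0.0, 0.3, 1.2]
opening: 0.0383
gripper_force: 0.0
```

Call:
step_arm(series="0 0 0 0;0 0 0 0;0 0 0 0;0 0 0 0;0 0 0 0;0 0 0 0;0 0 0 0", hand=0, grip_force=50)

```text
time_s: 60.17
tcp_pos: [0.4596, 0.0408, 0.093]
eef_rot: [3.138, -0.0, 1.549]
ft_force: [6.0, -1.8, -0.2]
opening: 0.008
gripper_force: 48.6
```

Call:
step_arm(series="0 0.1 0 0;0 0.2 0 0;0 0.2 0 0;0 0.2 0 0;0 0.2 0 0;0 0.2 0 0;0 0.2 0 0;0 0.2 0 0;0 0.2 0 0;0 0.2 0 0;0 0.2 0 0;0 0.2 0 0;0 0 0 0")

```text
time_s: 61.25
tcp_pos: [0.5522, 0.0393, 0.093]
eef_rot: [3.139, -0.001, 1.549]
ft_force: [2.8, 2.0, 4.3]
opening: 0.0082
gripper_force: 50.3
```

Call:
step_arm(series="0 0.2 0 0;0 0.2 0 0;0 0.2 0 0;0 0.2 0 0;0 0.2 0 0;0 0.2 0 0;0 0.2 0 0;0 0.2 0 0;0 0.15 0 0;0 0.1 0 0;0 0 0 0;0 0 0 0")

```text
time_s: 62.25
tcp_pos: [0.6251, 0.0382, 0.093]
eef_rot: [3.139, -0.001, 1.55]
ft_force: [2.3, 6.4, 2.6]
opening: 0.0081
gripper_force: 50.5
```

Call:
step_arm(series="0 0.05 0 0;0 0.05 0 0;0 0 0 0;0 0 0 0")

```text
time_s: 62.58
tcp_pos: [0.6287, 0.0382, 0.093]
eef_rot: [3.14, -0.001, 1.55]
ft_force: [1.1, 4.7, 4.3]
opening: 0.0081
gripper_force: 50.5
```

Call:
step_arm(series="0 0.04 0 0;0 0.04 0 0;0 0.03 0 0;0 0 0 0;0 0 0 0")

```text
time_s: 63.0
tcp_pos: [0.6299, 0.0382, 0.0929]
eef_rot: [-3.137, -0.0, 1.55]
ft_force: [-23.0, 4.9, 24.0]
opening: 0.008
gripper_force: 52.8
```

Shut against its stop (-23 N). Back off slightly, release, lift, look.

Call:
step_arm(series="0 -0.05 0 0;0 0 0 0;0 0 0 0;0 0 0 0;0 0 0 0", hand=0.45)

```text
time_s: 63.42
tcp_pos: [0.6306, 0.0367, 0.092]
eef_rot: [3.141, -0.0, 1.548]
ft_force: [-1.1, 1.3, 0.6]
opening: 0.0386
gripper_force: 0.0
```

Call:
step_arm(series="0 0 -0.2 0;0 0 -0.4 0;0 0 -0.5 0;0 0 -0.6 0;0 0 -0.6 0;0 0 -0.6 0;0 -0.5 -0.3 0;0 -0.5 0 0;0 -0.5 0 0;0 0 0 0;0 0 0 0;0 0 0 0")

```text
time_s: 64.42
tcp_pos: [0.571, 0.0382, 0.2206]
eef_rot: [3.141, -0.0, 1.549]
ft_force: [-0.0, 0.1, 0.4]
opening: 0.0389
gripper_force: 0.0
```

```bash
python3 go.py .5 0 .3 1.55
python3 - <<'E'
from h import *
s=cam("scene");cv2.imwrite("pics/c11.png",crop(s["bgr"],115,110,240,200,3))
E
```

```text
t 64.4 tcp [0.571  0.0382 0.2206] rpy [ 3.141 -0.     1.549] j1,j7 [ 0.19 -0.35] open 0.0389 F [-0.   0.1  0.4]
turn -0.01 shift [-0.99 -1.75 -1.99]
```

View pics/c11.png

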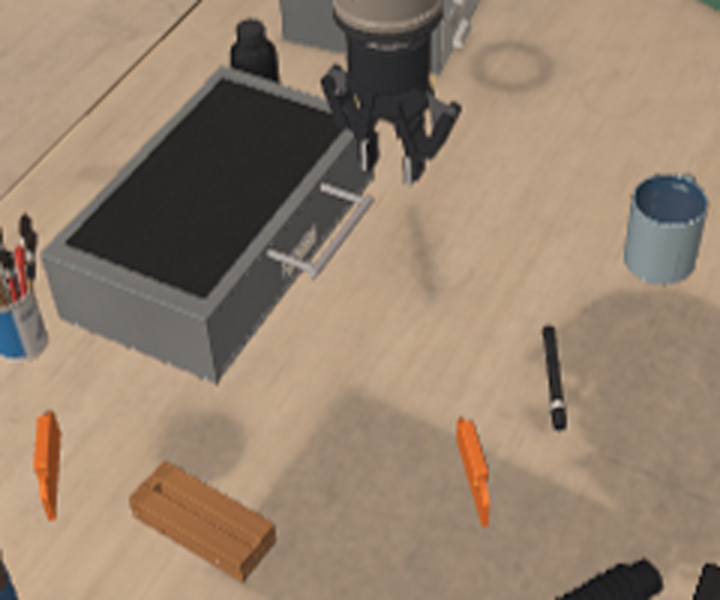

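The drawer is fully shut, the block and bench are clear, the bystanders are unmoved and the gripper is free. Handing in.

```bash
python3 -c "
from bench import order
print(order.finish_job())"
```

```text
the job is handed in; nothing more can be done
None
```

The job is handed in: all three dies and the gauge are home, the drawer is fully shut, and the mug, tape roll and penlight were not touched. It took about 64 s of the 208 s; the hand-in gave no verdict.

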